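Index the drilling table to its next hole

TASK

The stool seat clamped on the indexing table has been bored under the drill guide and its next pencil mark must come under it. Using the fingertips, without taking hold of it, press in the plunger button on the table's arm, swing the table anticlockwise (seen from above) to the very next hole, and let the button spring all the way back up so that the plunger locks the table there. Leave the things standing on the jig and the bench as they are.

Things in the scene. Friction and masses are not known exactly. Their poses are not given: they have to be found in the camera images.
- button_top (a point): Centre of the flat top of the plunger's mushroom button: dark steel, 38 mm across (flat top 33 mm), 12 mm thick, on a bare steel neck at the end of the table's short radial arm, 160 mm from the table's axis. Plunger up, its top is 113.5 mm above the bench. It travels 17 mm straight down to a hard stop, against a spring (about 6 N at first, 13 N fully in). The point moves with it; z up.
- base: The jig's fixed part. Origin: centre of the underside of its wooden baseboard (420 x 420 x 18 mm), on the table's axis; z up. On the board a round cast base, 396 mm across, top 53 mm above the bench, with 12 index holes. Obstacle: the drill guide, a column 175 mm out along x and 175 mm along y, 180 mm tall, its 26 mm wide bracket reaching in over the seat to 70 mm from the axis (118 to 168 mm high).
- table_axis (a point): Point on the turning table's vertical axis, 75 mm above the bench, at the top of its steel plate (250 mm across). On the plate a round stool seat (230 mm across, top 99 mm above the bench) is clamped by a black star knob (stud top 139 mm above the bench). Seat, plate, arm and button turn together about this axis with light friction (about 2 N sideways at the button).
- next_hole (a point): Centre of the mouth of the index base's hole in which the plunger must end: the first hole anticlockwise (from above) of the plunger's start, 30 degrees on along the circle, 160 mm from the axis, 53 mm above the bench. At the end the button stands straight above it. It does not move.
- turntable (a joint): Angle of the turning table, rad: 0 at the start (plunger in its first hole), growing anticlockwise seen from above; the next hole is at 0.5236 (30 degrees). With the plunger up in a hole the table is locked (play about 0.005 rad, up to 0.02 under a hard push).
- plunger (a joint): How far the plunger is pressed in, m: 0 with the button fully up (locked in a hole), 0.017 fully in (hard stop). From about 0.0125 on its foot is clear of the hole and the table is free to turn; between holes it cannot come up and rests at about 0.0125 by itself. Let go within about 5 mm (0.03 rad) of a hole, its rounded nose draws the table in and it springs up to 0.
- glue_bottle: White glue bottle, 50 mm across, 120 mm tall, standing on one of the two corners of the baseboard on the button's side, 220 mm or more from the table's axis; origin at the centre of its underside. A bystander.
- dowel_tin: Steel tin with dowels, 56 mm across, 65 mm tall, standing on one of the two corners of the baseboard on the button's side, 220 mm or more from the table's axis; origin at the centre of its underside. A bystander.
- drill: Cordless drill standing on its battery, 230 mm long, 75 mm wide, 218 mm tall, chuck along its +x; origin at the centre of its underside. A bystander on the bench.
- try_square: Try square lying flat, wooden stock 120 x 30 x 18 mm with a steel blade 180 mm long to its +y side; origin under the middle of the stock. A bystander on the bench.
- tape_measure: Yellow tape measure, 72 x 38 x 68 mm; origin at the centre of its underside. A bystander on the bench.
- offcut: Offcut of pale wood, 85 x 45 x 32 mm, lying on the bench to the left; origin at the centre of its underside. A bystander.

How it is judged:
By the outcome, as a careful person would: the job done as asked, in the order asked, and still so for the second after the job is handed in, with the robot touching nothing.
It also fails if it takes over 35 s, if anything falls off the work surface, if the arm or the gripper's body presses on something with over 40 N, if the wrist force passes 120 N, or if a joint passes its speed limit or range.

ROBOT

A 6-joint arm with a two-finger parallel gripper is mounted at the origin on the work surface. World frame = base frame: x ahead of the robot, y to its left, z up, the work surface at z = 0. Lengths are in m, angles in rad, forces in N, time in s.
With the tool pointing down it reaches from about 0.425 to 0.95 m from the base axis. Payload 3.5 kg.
Tool frame: the origin (TCP) lies midway between the tips of the shut fingers; the grasp point (between the pads) lies 19 mm behind it; z points along the fingers, y is the line along which they close (so a half turn about z gives the same grasp; the last joint's range is limited). The gripper opens to 85 mm and grips with 20 to 120 N. Pads are 22 mm wide; open, the fingers measure 114 mm over their backs; the gripper's body (76 mm by 85 mm) begins 54 mm behind the grasp point. The pads swing forward as they close: fully open they stand 13 mm farther back than shut.
Start: joints at [-1.274, 0.286, 1.577, -0, 1.279, -0.15], TCP at [0.292, -0.609, 0.231] pointing down, gripper open.
Joint ranges: [-2.77, 2.77], [-0.9, 2.22], [0.21, 2.48], [-1.53, 4.67], [0.24, 2.81], [-2.84, 2.84]. Speed limits (rad/s): [2.79, 2.79, 3.14, 3.14, 3.14, 3.14].

INTERFACE

Orientations are given as a unit quaternion [x, y, z, w].
In Python, from plant import get_state, read_camera, ctrl gives the robot as it stands.
- The arm moves only by the shell command python3 -m crank 'ROWS' [FORCE]. ROWS is JSON, a list of rows, each a list of 3 entries, a list of its own where there are three numbers: the shift along the tool's x, y, z in mm, then the turn about the tool's z in degrees, then the closure in counts, from 0 (fully open) to 255 (shut). In form: [[[tx, ty, tz], yaw, claw], ...]. A call has 1 to 10 rows; each row is the pose to reach, as a shift and turn from the pose commanded when the call began, along the tool's axes at that moment; what a row does not reach only later rows make up. A row lasts 1/10 s, in which the tool goes at most 50 mm and 8.59 degrees, less where a joint would pass 70% of its speed; a pose out of reach is approached as far as the arm can. A call with a gripper value outside its range is refused whole. The fingers move at their own pace and stop on an object; FORCE is the grip in N (left out, the last holds). Time passes only in rows, so rows that repeat a pose let the fingers close. It gives the time, the measured TCP pose, the force, the opening and the grip force at its end, in the units of the state.
- get_state(): the state, without advancing time (a new reading comes with each control period).
- read_camera(name): name is "scene" or "top"; returns a dict with "frame" (400x640x3 uint8, blue, green, red), "range_z" (400x640 float32, m along the optical axis (not along the pixel's ray), 0 where there is no reading), "vfov" (degrees; the focal length in pixels is half the picture's height over the tangent of half this angle, whatever the lens; pixels are square), "cx", "cy" (the principal point, pixels), "origin" and "orientation" of the camera in the world. Camera axes: x right, y down, z forward; pixel columns grow to the right and rows downward; lengths in m; the calibration is good to about 2 mm. A picture is of the moment at which its call begins.
- ctrl.sign_off(): hands the job in; it is judged then, once.
The state is a dict: "time": time; "qpos": joint angles; "dq": joint speeds; "joint_efforts": joint torques, N m; "eef_pos": TCP position; "tcp_rot": TCP orientation; "contact_force": force on the tool from outside, world axes, zero at the start; "wrist_torque": the same for the moment, N m; "opening": opening from 0.0 (shut) to 1.0 (fully open); "finger_force": force on a finger pad.
Only numpy, scipy, OpenCV 4.12 (cv2) and the standard library are available. Lean on these libraries where they do the work, as an engineer would, in place of code of your own. Each camera call takes 0.05 s, during which the arm holds its last target. There are 200 camera calls.

## Working session

There is one attempt and no reset: what is moved stays moved. The work goes in short steps, Python scripts to look and compute and a shell command to move; the robot and the scene stay as the last step left them, time stands still between calls to the robot, and variables do not carry over. Pictures are saved under pics/ and viewed, at most 10 in all, crops included, and the job is handed in when it is done.

```bash
mkdir -p pics; ls
cat > h.py <<'E'
import numpy as np,cv2
from plant import get_state,read_camera,ctrl
from scipy.spatial.transform import Rotation as R
def cam(n):
    c=read_camera(n);h,w=c["frame"].shape[:2]
    c["f"]=h/2/np.tan(np.radians(c["vfov"])/2);c["R"]=R.from_quat(c["orientation"]).as_matrix();c["o"]=np.array(c["origin"]);return c
def cloud(c):
    v,u=np.mgrid[:400,:640];z=c["range_z"]
    P=np.stack([(u-c["cx"])/c["f"]*z,(v-c["cy"])/c["f"]*z,z],-1)
    return P@c["R"].T+c["o"]
def onplane(c,u,v,h):
    d=c["R"]@np.array([(u-c["cx"])/c["f"],(v-c["cy"])/c["f"],1]);return c["o"]+d*(h-c["o"][2])/d[2]
E
python3 - <<'E'
from h import *
import pickle
for n in("scene","top"):
    c=cam(n);cv2.imwrite(f"pics/{n}0.png",c["frame"]);pickle.dump(c,open(n+".pkl","wb"));print(n,c["o"],c["R"][:,2],c["f"],c["cx"],c["cy"])
print(get_state())
E
```

```text
pics
scene [1.35501379 0.00971343 1.03616944] [-0.66680788  0.00230925 -0.74522608] 426.45351806440704 320.1876435348177 204.71751005451048
top [0.21226304 0.01648107 1.47882948] [ 0.19604739 -0.00609914 -0.98057545] 431.5561680639852 319.01187907255235 193.58845381175024
{'time': 0.1, 'qpos': array([-1.27397248e+00,  2.87101650e-01,  1.57806582e+00, -8.25434993e-06,
        1.27859250e+00, -1.49981062e-01]), 'dq': array([-0.00142121, -0.0008304 , -0.00190571, -0.0011821 ,  0.00044661,
       -0.0006654 ]), 'joint_efforts': array([-1.26937637e-03, -4.07295763e+01, -2.93698025e+01, -2.32853281e-04,
        3.47187968e-03, -6.12435702e-08]), 'eef_pos': array([ 0.29151516, -0.6081324 ,  0.23005005]), 'tcp_rot': array([ 9.75148449e-01,  2.21549832e-01, -8.34325090e-05, -1.08044868e-03]), 'contact_force': array([0.43401617, 0.76855991, 0.20076668]), 'wrist_torque': array([-0.02918914,  0.02243718,  0.01698278]), 'finger_force': 0.0, 'opening': 1.001626767251366}
```

View pics/top0.png

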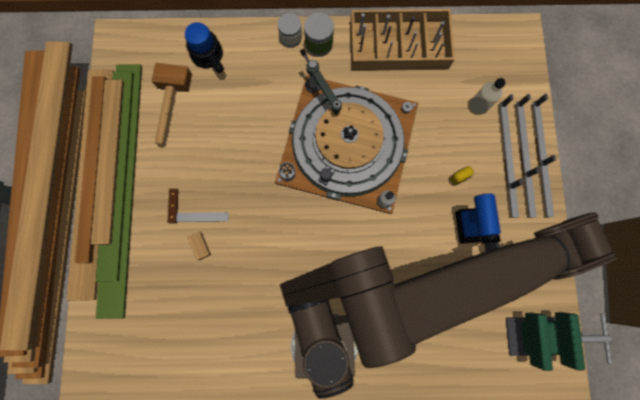

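View pics/scene0.png

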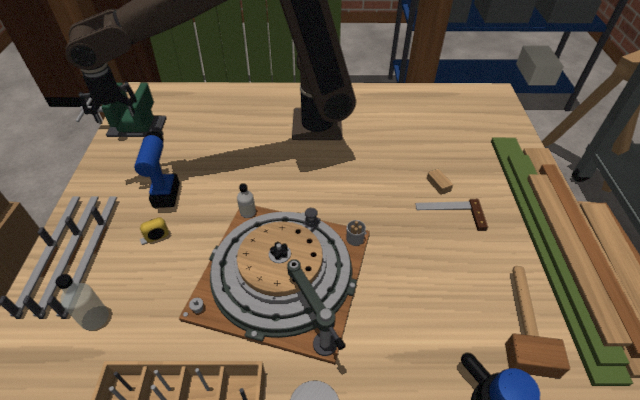

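The top view shows the table hub near (350,132), the button near (326,174), the tin near (287,172), the bottle near (387,200) and the drill guide column near (312,65). The scene view shows the button near (311,215).

Run:
```python
from h import *
import pickle
from scipy.optimize import least_squares
for n in("top","scene"):
    c=pickle.load(open(n+".pkl","rb"));P=cloud(c);X,Y,Z=P[...,0],P[...,1],P[...,2]
    # cast base ring/top edges: seat points by height
    a0=onplane(c,350,132,.139)[:2] if n=="top" else onplane(c,280,247,.139)[:2]
    b0=onplane(c,326,174,.1135)[:2] if n=="top" else onplane(c,311,213,.1135)[:2]
    d=np.hypot(X-a0[0],Y-a0[1])
    m=((abs(Z-.099)<.008)&(d<.14)).astype(np.uint8)
    ct=max(cv2.findContours(m,cv2.RETR_EXTERNAL,cv2.CHAIN_APPROX_NONE)[0],key=cv2.contourArea)
    H=cv2.convexHull(ct)[:,0]
    W=np.array([onplane(c,u,v,.099)[:2] for u,v in H])
    s=least_squares(lambda p:np.hypot(*(W-p[:2]).T)-p[2],[*a0,.115],loss="soft_l1",f_scale=.003).x
    db=np.hypot(X-b0[0],Y-b0[1]);mb=(abs(Z-.1135)<.007)&(db<.035)
    mm=mb.astype(np.uint8);k,l,st,ce=cv2.connectedComponentsWithStats(mm)
    i=1+np.argmax(st[1:,4]);b=onplane(c,*ce[i],.1135)
    print(n,"guess",a0,b0,"seat",s,"med z",np.median(Z[m>0]),"btn",b,st[i],np.median(Z[l==i]),"r",np.hypot(*(b[:2]-s[:2])))
    for nm,lo,hi in(("bottle",.11,.145),("tin",.07,.095),("col",.16,.21)):
        q=(Z>lo)&(Z<hi)&(d>.2 if nm!="col" else d>.05)&(d<.33)
        k,l,st,ce=cv2.connectedComponentsWithStats(q.astype(np.uint8))
        for i in range(1,k):
            if st[i,4]>15: print(nm,np.median(X[l==i]).round(3),np.median(Y[l==i]).round(3),Z[l==i].max().round(3),st[i,4])
```

```text
top guess [ 0.6830981  -0.09650895] [ 0.54987556 -0.0159232 ] seat [ 0.68947089 -0.09804654  0.11427117] med z 0.09879564004036578 btn [ 0.55265446 -0.01581709  0.1135    ] [321 168  11  11  99] 0.11271496572262363 r 0.159625861464685
bottle 0.472 -0.216 0.142 59
tin 0.974 -0.188 0.082 116
tin 0.587 0.107 0.088 19
tin 0.459 -0.2 0.095 40
col 0.849 -0.009 0.185 373
scene guess [ 0.69953093 -0.09174507] [ 0.56119968 -0.01365807] seat [ 0.69494854 -0.09541378  0.11507553] med z 0.09813761055639264 btn [ 0.55880825 -0.01371884  0.1135    ] [305 208  13  10 104] 0.1117156734554079 r 0.15877102962219952
bottle 0.48 -0.214 0.14 87
bottle 0.926 0.021 0.145 34
tin 0.495 -0.21 0.094 109
tin 0.566 0.118 0.085 23
tin 0.587 0.11 0.084 32
tin 0.918 0.024 0.094 46
tin 0.977 -0.171 0.079 354
col 0.782 -0.044 0.171 234
col 0.841 -0.014 0.165 70
col 0.909 0.021 0.184 348
```

```bash
python3 -m crank '[[[0,0,-50],0,255],[[0,0,-100],0,255],[[0,0,-100],0,255],[[35,-30,-100],0,255],[[70,-60,-100],0,255],[[105,-90,-100],0,255],[[140,-120,-100],0,255],[[175,-150,-100],0,255],[[210,-180,-100],0,255],[[245,-210,-100],0,255]]' 30; python3 -m crank '[[[35,-30,0],0,255],[[70,-60,0],0,255],[[105,-90,0],0,255],[[140,-120,0],0,255],[[175,-150,0],0,255],[[210,-180,0],0,255],[[249,-210,0],0,255],[[249,-210,50],0,255],[[249,-210,100],0,255],[[249,-210,100],0,255]]'
python3 - <<'E'
from h import *
s=get_state();print(s);print(R.from_quat(s["tcp_rot"]).as_matrix().round(3))
for n in("scene","top"):
    c=cam(n);p=c["R"].T@(s["eef_pos"]-c["o"]);u=p[:2]/p[2]*c["f"]+[c["cx"],c["cy"]];print(n,u)
    if n=="scene": a,b=250,130
    else: a,b=260,90
    cv2.imwrite(f"pics/{n}1.png",cv2.resize(c["frame"][b:b+140,a-20:a+140],None,fx=4.5,fy=4,interpolation=2))
E
```

```text
time: 1.1
eef_pos: [0.4222, -0.3115, 0.3308]
tcp_rot: [0.975, 0.221, -0.0, -0.0]
contact_force: [0.8, 1.1, -0.1]
opening: 0.001
finger_force: 0.0
time: 2.1
eef_pos: [0.55, -0.0147, 0.2216]
tcp_rot: [0.975, 0.222, -0.008, -0.004]
contact_force: [-0.2, 0.1, -1.2]
opening: -0.0
finger_force: 0.0
{'time': 2.1, 'qpos': array([-2.11035266e-01,  3.04109026e-02,  1.88404037e+00, -7.59689582e-05,
        1.24578999e+00,  9.11811288e-01]), 'dq': array([-0.01714767, -0.05418426, -0.12709009,  0.0005049 ,  0.0665662 ,
       -0.00025632]), 'joint_efforts': array([ 1.59865762e-01, -3.32680464e+01, -3.25827885e+01,  3.53033800e-03,
       -4.08068039e-01,  3.45231383e-04]), 'eef_pos': array([ 0.55003776, -0.01466089,  0.22155025]), 'tcp_rot': array([ 0.97497715,  0.22210947, -0.00847089, -0.00389685]), 'contact_force': array([-0.20709461,  0.06707759, -1.19949038]), 'wrist_torque': array([ 0.00116513, -0.0018689 , -0.02661359]), 'finger_force': 0.0, 'opening': -0.00030700045950389477}
[[ 0.901  0.433 -0.018]
 [ 0.433 -0.901  0.004]
 [-0.015 -0.011 -1.   ]]
scene [310.14618387 183.56432858]
top [326.24465208 165.31852205]
```

View pics/scene1.png

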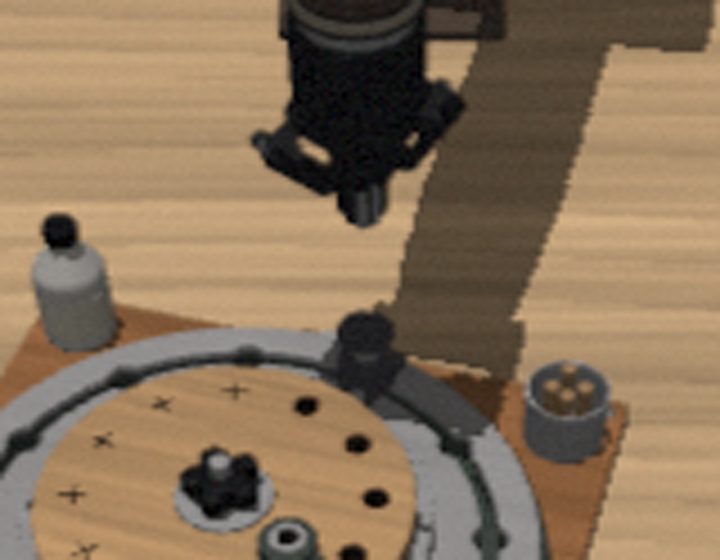

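The scene crop shows the shut fingertips right above the button, button cap around (365,330) in the crop, and nothing in the way. Descending next.

```bash
python3 -m crank '[[[0,0,0],0,255],[[0,0,0],0,255],[[0,0,40],0,255],[[0,0,80],0,255],[[0,0,100],0,255],[[0,0,108],0,255],[[0,0,108],0,255],[[0,0,108],0,255]]'; python3 -m crank '[[[0,0,5],0,255],[[0,0,8],0,255],[[0,0,11],0,255],[[0,0,14],0,255],[[0,0,14],0,255],[[0,0,14],0,255]]'
```

```text
time: 3.0
eef_pos: [0.5574, -0.017, 0.1258]
tcp_rot: [0.975, 0.221, 0.002, 0.001]
contact_force: [0.3, -1.3, -0.2]
opening: 0.004
finger_force: 0.0
time: 3.6
eef_pos: [0.5562, -0.0165, 0.1109]
tcp_rot: [0.975, 0.222, 0.0, 0.0]
contact_force: [-2.1, 1.0, 7.3]
opening: -0.002
finger_force: 3.5
```

```bash
python3 -m crank '[[[0,0,3],0,255],[[0,0,6],0,255],[[0,0,9],0,255],[[0,0,12],0,255],[[0,0,14],0,255],[[0,0,14],0,255],[[0,0,14],0,255],[[0,0,14],0,255]]'
python3 - <<'E'
from h import *
a=np.array([.692,-.0965]);b=get_state()["eef_pos"][:2];print(get_state()["eef_pos"])
M=R.from_quat([.975,.2216,0,0]).as_matrix()
for t in range(3,34,3):
    q=np.radians(t);r=np.array([[np.cos(q),-np.sin(q)],[np.sin(q),np.cos(q)]])@(b-a)+a
    print(t,(M.T@np.array([*(r-b),0])*1000).round(1))
E
```

```text
time: 4.4
eef_pos: [0.5566, -0.0162, 0.0983]
tcp_rot: [0.975, 0.222, 0.0, -0.0]
contact_force: [-3.8, 2.1, 12.7]
opening: 0.001
finger_force: 6.3
[ 0.5565505  -0.01621431  0.09826848]
3 [-6.7  4.8  0. ]
6 [-13.2   9.9   0. ]
9 [-19.4  15.3   0. ]
12 [-25.3  21.    0. ]
15 [-30.9  27.1   0. ]
18 [-36.2  33.4   0. ]
21 [-41.1  40.    0. ]
24 [-45.7  46.9   0. ]
27 [-49.9  54.    0. ]
30 [-53.8  61.3   0. ]
33 [-57.2  68.7   0. ]
```

```bash
python3 -m crank '[[[-3,2,0.5],0,255],[[-7,5,0.5],0,255],[[-10,7,0.5],0,255],[[-13,10,0.5],0,255],[[-16,12.5,0.5],0,255],[[-19.5,15,0.5],0,255],[[-22.5,18,0.5],0,255],[[-25.5,21,0.5],0,255],[[-25.5,21,0.5],0,255],[[-25.5,21,0.5],0,255]]'
python3 - <<'E'
from h import *
s=get_state();print(s["eef_pos"],s["wrist_torque"])
c=cam("scene");cv2.imwrite("pics/s2.png",cv2.resize(c["frame"][130:270,230:390],None,fx=4,fy=4,interpolation=2))
E
```

```text
time: 5.4
eef_pos: [0.5441, -0.0473, 0.0985]
tcp_rot: [0.975, 0.222, 0.002, 0.001]
contact_force: [-3.1, 0.1, 11.4]
opening: -0.004
finger_force: 6.2
[ 0.54407081 -0.04727926  0.09854696] [0.07600705 0.46726762 0.09277977]
```

View pics/s2.png

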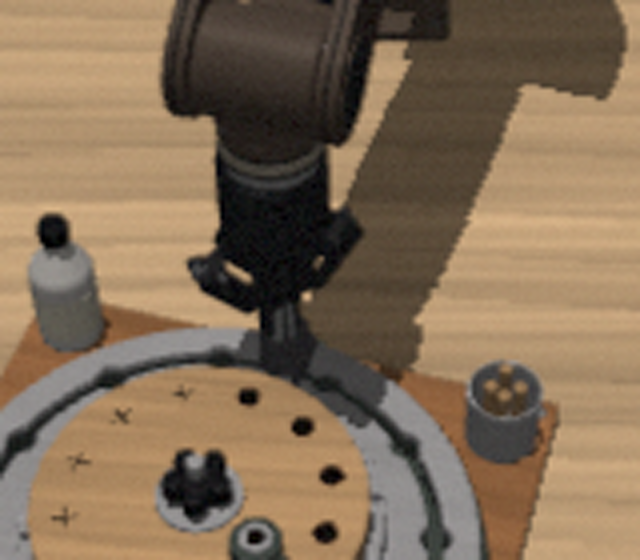

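The table has turned about 12° with the fingertips, with no slip visible: the bored holes moved from (68,101) to (62,99) in crop pixels. Next, on to about 28°.

```bash
python3 -m crank '[[[-3,3,1],0,255],[[-5.5,6,1],0,255],[[-8,9,1],0,255],[[-11,12.5,1],0,255],[[-13.5,16,1],0,255],[[-16,19,1],0,255],[[-18,22.5,1],0,255],[[-20.5,26,1],0,255],[[-22.5,29.5,1],0,255],[[-24.5,33,1],0,255]]';python3 -m crank '[[[-1,2,0],0,255],[[-1.5,2.5,0],0,255],[[-1.5,2.5,0],0,255],[[-1.5,2.5,0],0,255]]'
python3 - <<'E'
from h import *
s=get_state();print(s["eef_pos"]);a=np.array([.692,-.0965])
b=s["eef_pos"][:2]-a;b0=np.array([.5566,-.0162])-a;print(np.degrees(np.arctan2(b[1],b[0])-np.arctan2(b0[1],b0[0]))%360,np.hypot(*b))
import pickle
# seat texture rotation: unwrap seat top to polar, before and now, correlate
pol=[]
for c in(pickle.load(open("scene.pkl","rb")),cam("scene")):
    A=np.array([.695,-.0955]);th=np.radians(np.arange(0,360,.5));rr=np.linspace(.075,.108,25)
    T,Q=np.meshgrid(th,rr);W=np.stack([A[0]+Q*np.cos(T),A[1]+Q*np.sin(T),0*T+.099],-1)
    p=(W-c["o"])@c["R"];uv=(p[...,:2]/p[...,2:]*c["f"]+[c["cx"],c["cy"]]).astype(np.float32)
    pol.append(cv2.remap(cv2.cvtColor(c["frame"],cv2.COLOR_BGR2GRAY),uv,None,1).astype(np.float32))
cv2.imwrite("pics/pol.png",cv2.resize(np.vstack(pol),None,fx=1,fy=5))
cv2.imwrite("pics/s3.png",cv2.resize(c["frame"][130:270,230:390],None,fx=4,fy=4,interpolation=2))
E
```

```text
time: 6.45
eef_pos: [0.5371, -0.0877, 0.098]
tcp_rot: [0.975, 0.222, 0.003, 0.002]
contact_force: [-1.5, 1.5, 12.1]
opening: -0.001
finger_force: 6.4
time: 6.85
eef_pos: [0.537, -0.0909, 0.0981]
tcp_rot: [0.975, 0.222, 0.003, 0.002]
contact_force: [-1.4, 0.1, 12.3]
opening: 0.001
finger_force: 6.3
[ 0.53698191 -0.09094689  0.09813001]
28.618789769522607 0.1551175186492559[ WARN:0@0.703] global loadsave.cpp:1063 imwrite_ Unsupported depth image for selected encoder is fallbacked to CV_8U.
```

View pics/pol.png

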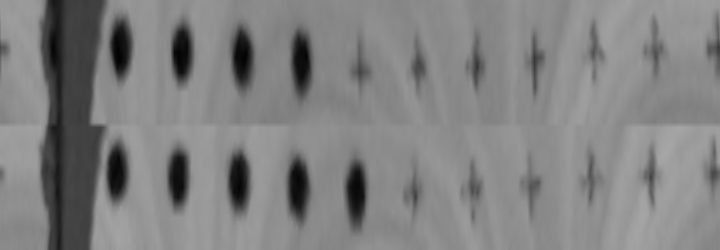

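View pics/s3.png

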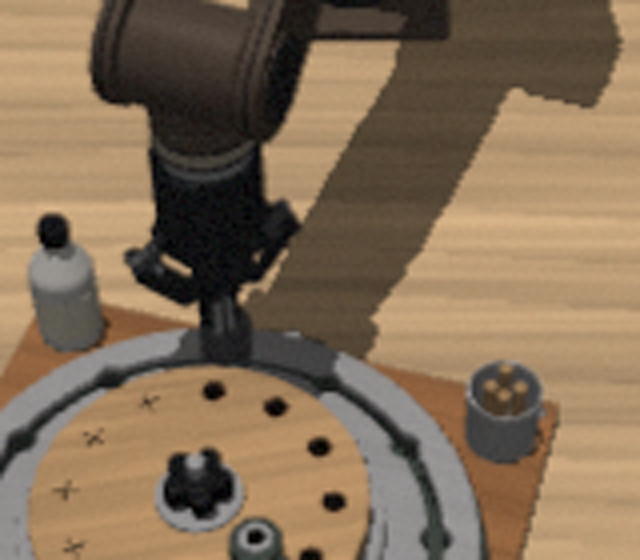

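The polar strips show the hole pattern about 3 columns (1.5°) short of the 30° repeat, e.g. 121 → 118. The scene crop shows the tips still centred on the button, at (225,350) in the crop. I'll nudge about 4 mm further, then lift.

```bash
python3 -m crank '[[[-1,2,0],0,255],[[-1.7,3.6,0],0,255],[[-1.7,3.6,0],0,255],[[-1.7,3.6,0],0,255]]';python3 -m crank '[[[0,0,-2],0,255],[[0,0,-4],0,255],[[0,0,-6],0,255],[[0,0,-8],0,255],[[0,0,-10],0,255],[[0,0,-10],0,255]]'
```

```text
time: 7.3
eef_pos: [0.5369, -0.095, 0.0981]
tcp_rot: [0.975, 0.222, 0.003, 0.002]
contact_force: [-0.2, 0.7, 13.1]
opening: -0.001
finger_force: 6.3
time: 7.9
eef_pos: [0.5369, -0.0949, 0.1075]
tcp_rot: [0.975, 0.222, 0.004, 0.002]
contact_force: [1.3, -0.3, 8.6]
opening: -0.002
finger_force: 4.2
```

The button is following the tips up (8.6 N at 6 mm in), so the plunger is entering the hole. Lifting clear.

```bash
python3 -m crank '[[[0,0,-3],0,255],[[0,0,-6],0,255],[[0,0,-10],0,255],[[0,0,-40],0,255],[[0,0,-80],0,255],[[0,0,-120],0,255],[[0,0,-150],0,255],[[0,0,-150],0,255],[[0,0,-150],0,255],[[0,0,-150],0,255]]'
python3 - <<'E'
from h import *
import pickle
pol=[]
for c in(pickle.load(open("scene.pkl","rb")),cam("scene")):
    A=np.array([.695,-.0955]);th=np.radians(np.arange(0,360,.5));rr=np.linspace(.075,.108,25)
    T,Q=np.meshgrid(th,rr);W=np.stack([A[0]+Q*np.cos(T),A[1]+Q*np.sin(T),0*T+.099],-1)
    p=(W-c["o"])@c["R"];uv=(p[...,:2]/p[...,2:]*c["f"]+[c["cx"],c["cy"]]).astype(np.float32)
    g=cv2.remap(cv2.cvtColor(c["frame"],cv2.COLOR_BGR2GRAY),uv,None,1)
    m=(g<70).astype(np.uint8);m[:,:105]=0;k,l,st,ce=cv2.connectedComponentsWithStats(m);print([round(ce[i][0]/2,2) for i in range(1,k) if st[i,4]>20])
P=cloud(c);d=np.hypot(P[...,0]-.533,P[...,1]+.094);m=(d<.035)&(P[...,2]>.085)&(P[...,2]<.13)
k,l,st,ce=cv2.connectedComponentsWithStats(m.astype(np.uint8))
for i in range(1,k):
    if st[i,4]>20: print(np.median(P[l==i],0),np.percentile(P[l==i][:,2],[10,50,90]),onplane(c,*ce[i],.1135),st[i])
cv2.imwrite("pics/s4.png",cv2.resize(c["frame"][130:270,230:390],None,fx=4,fy=4,interpolation=2))
E
```

```text
time: 8.9
eef_pos: [0.5325, -0.0932, 0.2515]
tcp_rot: [0.975, 0.222, -0.002, -0.001]
contact_force: [-0.1, -0.3, -1.0]
opening: -0.002
finger_force: 0.0
[np.float64(60.25), np.float64(90.8), np.float64(121.0), np.float64(150.59)]
[np.float64(59.99), np.float64(90.46), np.float64(120.73), np.float64(150.12), np.float64(179.48)]
[ 0.5354067  -0.09250048  0.11170631] [0.10501677 0.11170631 0.11441338] [ 0.53868311 -0.09209598  0.1135    ] [278 202  13  13 119]
```

View pics/s4.png

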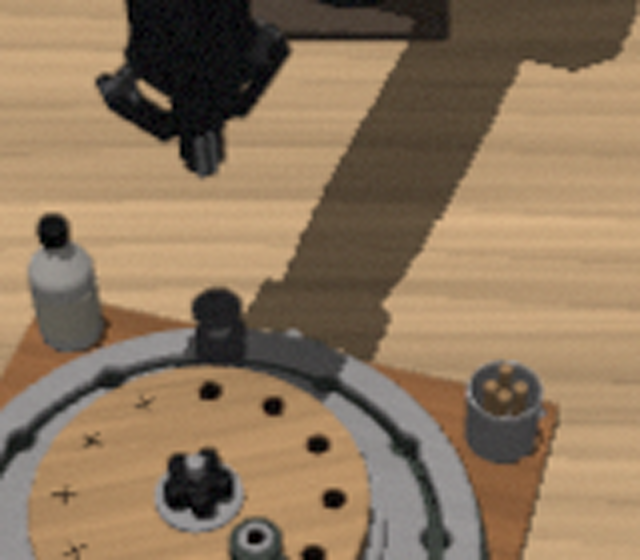

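The button stands at its start height (0.1117 m now and at the start, same camera) near (218,310) in the crop. The hole pattern repeats to within 0.3–0.5°, so the plunger is locked. The bottle and tin look undisturbed, and the tool is clear.

```bash
python3 -c "
from plant import ctrl
print(ctrl.sign_off())"
```

```text
the job is handed in; nothing more can be done
None
```

The table is turned one hole anticlockwise (30°) and locked with the button fully up; the bottle and tin look undisturbed, and the job is handed in with the arm clear at about 9 s.

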